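Prop the sprung catch open and take the bottle out of the clamp

TASK

The bottle in the clamp is held down by a sprung catch. Push the thick grey prop, foot down, fully into the gap of the clamp so that it keeps the catch drawn back, then lift the bottle out and stand it upright on the floor of the steel tray. Leave the prop in the gap, and leave the thin prop where it is.

Things in the scene. Friction and masses are not known exactly. Their poses are not given: they have to be found in the camera images.
- clamp: Bottle clamp, fixed: aluminium base plate 212 x 80 x 6 mm. Origin on the worktop under the bottle's seat; x runs along the base from bottle to spring, z up. Round the seat a collar 28 mm high, bore 50 mm. A fixed post (34 mm wide, 78 mm high) at x = 80 to 88 mm; the gap for the prop lies behind it, from its face at x = 88 to the catch's cross-piece. Spring wall at x = 168 to 174, 56 mm high.
- catch (a joint): Dark steel sprung catch; slides along the clamp's +x, away from the bottle, 0 (shut) to 0.027 m. The spring pushes it shut with 4 N at 0, 7 N at 0.021. Behind the gap its cross-piece has its upright face at x = 110 mm when shut, 42 mm high; above it a steep lead-in slopes back to x = 130, 82 mm high. Side bars 52 mm apart, tops 46 mm high, pass beside the gap. Heights are above the worktop.
- nose_tip (a point): Tip of the catch's flat nose, on its upper side: a steel strip 22 mm wide, 121 to 126.5 mm above the worktop, which when shut reaches over the bottle's cap as far as its axis and so keeps the bottle in. An 8 mm thick column 44 mm behind the tip carries it. With the catch at 0.021 the tip is 21 mm short of the bottle's axis and the bottle comes out straight up.
- gap (a point): Point in the gap on the base plate, 6 mm above the worktop, 25 mm behind the post (clamp x = 113 mm, y = 0). Prop centred over it, its thickness along the clamp's x: pushed straight down (5 to 20 N) it drives the catch back until its foot stands on the base plate. Let go, the spring may slide it up to 4 mm towards the post.
- prop_center (a point): The thick prop, at its centre, 52.5 mm above its foot: a loose grey plastic block 42 mm thick (its x), 32 mm wide (its y, the sides to grasp), 105 mm high (z), 120 g, standing upright, foot down, on the worktop. In its lowest 26 mm its thickness tapers to 20 mm at the foot. It is the same turned by half a turn.
- thin_prop_center (a point): The thin prop, at its centre, 52.5 mm above its foot: looks alike but only 24 mm thick (x), 32 mm wide (y), 105 mm high. Too thin to clear the catch; a bystander.
- bottle_center (a point): The capped white bottle in the clamp, at its centre, 56 mm above its underside: body 46 mm in diameter, 112 mm high, about 55 g. The body is straight up to 70 mm, then a shoulder narrows to the neck; the ribbed cap, 24 mm in diameter, spans 87 to 110 mm above its underside; grasp it over its whole height. It stands in the collar on the base plate, its underside 6 mm above the worktop.
- tray: Low steel tray, fixed, 130 x 130 mm, rim 14 mm high, wall and floor 4 mm. Origin at the centre of its underside, on the worktop; x and y along its sides.
There are look-alikes about, which are no part of the job. Leave any blue look-alike of the part that bears prop_center alone. What is shaped like the part that bears bottle_center but orange is not meant.

How it is judged:
By the outcome, as a careful person would: the job done as asked, in the order asked, and still so for the second after the job is handed in, with the robot touching nothing.
It also fails if it takes over 54 s, if anything falls off the work surface, if the arm or the gripper's body presses on something with over 40 N, if the wrist force passes 120 N, or if a joint passes its speed limit or range.

ROBOT

A 7-joint arm with a two-finger parallel gripper is mounted at the origin on a cart in front of the work surface, level with it; the furniture and walls round the work are solid. World frame = base frame: x ahead of the robot, y to its left, z up, the work surface at z = 0. Lengths are in m, angles in rad, forces in N, time in s.
With the tool pointing down it reaches from about 0.4 to 0.9 m from the base axis. Payload 5.6 kg.
Tool frame: the origin (TCP) lies at the centre of the arm's flange, where the gripper is bolted on; the fingertips stand 190 mm ahead of it and the grasp point (between the pads) lies 171 mm ahead of it (manip.grip_depth is the distance from the TCP to the grasp point, in m); z points along the fingers, y is the line along which they close (so a half turn about z gives the same grasp; the last joint's range is limited). The gripper opens to 92 mm and grips with 3 to 60 N. Pads are 20 mm wide; open, the fingers measure 128 mm over their backs; the gripper's body (75 mm by 189 mm) begins 69 mm behind the grasp point.
Start: joints at [-1.153, 0.468, -0.012, 1.603, 0.006, 1.071, -0.056], TCP at [0.289, 0.582, 0.405] pointing down, gripper open.
Joint ranges: [-2.53, 2.53], [-0.31, 2.02], [-1.57, 1.55], [0.28, 2.44], [-1.29, 4.43], [0.15, 1.84], [-2.92, 2.92]. Speed limits (rad/s): [2.57, 2.57, 3.14, 3.14, 3.14, 3.14, 3.14].

INTERFACE

Orientations are given as a unit quaternion [w, x, y, z].
In Python, from workcell import manip gives the robot as it stands. The module is installed in compiled form; this text tells all that it offers.
- The arm moves only by the tool servo_tool, never from a script. Its argument "commands" is a list of rows, each an object of numbers: "x", "y", "z": the shift along the tool's x, y, z scaled (see below); "wx", "wy", "wz": the turn, a rotation vector about the tool's x, y, z scaled (see below); "gripper": the opening, from 0 (shut) to 1 (fully open). In form: [{"x": .., "y": .., "z": .., "wx": .., "wy": .., "wz": .., "gripper": ..}, ...]. A call has 1 to 12 rows; each row shifts and turns the commanded pose from where the row before left it, along the tool's axes as they then stand; what a row does not reach is not made up. The controller multiplies each number of a shift by 0.06 m and each number of a turn by pi/2 rad. A row lasts 1/8 s, in which the tool goes at most 62.5 mm and 10.7 degrees, less where a joint would pass 70% of its speed; a pose out of reach is approached as far as the arm can. A call with a number of a shift or a turn outside -1 to 1 is refused whole. A call with a gripper value outside its range is refused whole. The fingers move at their own pace and stop on an object; "squeeze" is the grip in N (left out, the last holds). Time passes only in rows, so rows that do not move let the fingers close. It gives the time, the measured TCP pose, the force, the opening and the grip force at its end, in the units of the state.
- manip.read_state(): the state, without advancing time (a new reading comes with each control period).
- manip.grab_frame(name): name is "scene" or "top" or "wrist"; returns a dict with "pixels" (400x640x3 uint8, blue, green, red), "range_z" (400x640 float32, m along the optical axis (not along the pixel's ray), 0 where there is no reading), "fovy" (degrees; the focal length in pixels is half the picture's height over the tangent of half this angle, whatever the lens; pixels are square), "cx", "cy" (the principal point, pixels), "distortion" ([k1, k2, p1, p2, k3] as OpenCV has them; the pictures are not rectified), "origin" and "attitude" of the camera in the world. Camera axes: x right, y up, looking along -z (the intrinsics and any distortion apply to the point x, -y, -z); pixel columns grow to the right and rows downward; lengths in m; the calibration is good to about 2 mm. A picture is of the moment at which its call begins.
- manip.sign_off(): hands the job in; it is judged then, once.
The state is a dict: "time": time; "joints": joint angles; "dq": joint speeds; "tau": joint torques, N m; "ee_pos": TCP position; "ee_rot": TCP orientation; "contact_force": force on the tool from outside, world axes, zero at the start; "torque": the same for the moment, N m; "opening": opening from 0.0 (shut) to 1.0 (fully open); "gripper_force": force on a finger pad.
Only numpy, scipy, OpenCV 4.12 (cv2) and the standard library are available. Lean on these libraries where they do the work, as an engineer would, in place of code of your own. Each camera call takes 0.05 s, during which the arm holds its last target. There are 200 camera calls.

## Working session

There is one attempt and no reset: what is moved stays moved. The work goes in short steps, Python scripts to look and compute and a tool call to move; the robot and the scene stay as the last step left them, time stands still between calls to the robot, and variables do not carry over. Pictures are saved under pics/ and viewed, at most 10 in all, crops included, and the job is handed in when it is done.

Besides the shell and the picture viewer there is one more tool, called after "Call:" as name(argument=value, ...), one argument or row to a line, values as JSON. servo_tool: Moves the arm, as the interface text tells. Shifts and turns lie within -1 to 1; 1 stands for 0.06 m of shift or pi/2 rad of turn. Its arguments: {"type":"object","properties":{"commands":{"type":"array","items":{"type":"object","properties":{"x":{"type":"number"},"y":{"type":"number"},"z":{"type":"number"},"wx":{"type":"number"},"wy":{"type":"number"},"wz":{"type":"number"},"gripper":{"type":"number"}}}},"squeeze":{"type":"number"}},"required":["commands"]}

```bash
mkdir -p pics; cat > h.py <<'E'
import numpy as np, cv2
from scipy.spatial.transform import Rotation as R
from workcell import manip
def rot(q): return R.from_quat([q[1],q[2],q[3],q[0]])
def grab(n,name):
    f=manip.grab_frame(n); cv2.imwrite(f'pics/{name}.png',f['pixels']); 
    np.savez(f'{name}.npz',**{k:np.array(v) for k,v in f.items()}); return f
def cloud(f):
    h,w=f['range_z'].shape; fl=h/2/np.tan(np.radians(float(f['fovy']))/2)
    K=np.array([[fl,0,float(f['cx'])],[0,fl,float(f['cy'])],[0,0,1]])
    v,u=np.mgrid[:h,:w]; p=np.stack([u,v],-1).reshape(-1,1,2).astype(float)
    n=cv2.undistortPoints(p,K,np.array(f['distortion'],float)).reshape(h,w,2)
    z=f['range_z']; P=np.stack([n[...,0]*z,-n[...,1]*z,-z],-1)
    A=np.array(f['attitude']); M=rot(A).as_matrix() if A.size==4 else A
    P=P@M.T+np.array(f['origin']); P[z==0]=np.nan; return P
E
python3 - <<'E'
from h import *
for n in ['scene','top']:
    f=grab(n,n+'1'); print(n,f['fovy'],f['origin'],f['attitude'])
s=manip.read_state(); print(s['time'],s['ee_pos'],s['ee_rot'],manip.grip_depth,s['contact_force'],s['opening'])
E
```

```text
scene 44.33179686533268 [0.62965865 0.44877991 1.08037141] [0.10377119 0.0227775  0.26839942 0.95743119]
top 43.27086896778501 [ 0.47612348 -0.13599188  1.15740564] [ 0.71477634  0.01743125 -0.0056901  -0.6991127 ]
0.1 [0.28899745 0.58196614 0.40384498] [-1.02136205e-04  2.28418860e-01  9.73562639e-01 -7.75314172e-04] 0.1714 [-0.21993492  0.31060387 -0.06445112] 1.000258960697097
```

View pics/top1.png

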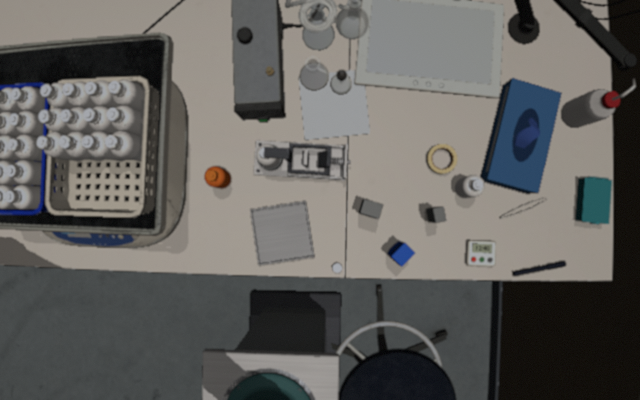

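View pics/scene1.png

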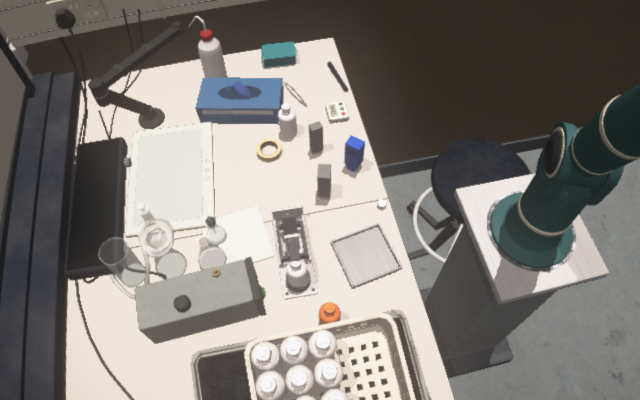

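The top view shows the clamp from about (258,158) to (347,160) with the bottle at (268,156). The tray is at (283,233), the grey props at (368,207) and (435,213), and the blue one at (400,252). Next I measure these from the point clouds.

```bash
cat > m.py <<'E'
from h import *
f={n:dict(np.load(n+'1.npz')) for n in ['scene','top']}
C={n:cloud(f[n]) for n in f}
for n,(u,v) in [('top',(380,180)),('top',(300,190)),('scene',(350,220)),('scene',(285,190))]: print('table',n,C[n][v,u].round(4))
T=C['top']
for nm,(u,v) in dict(p1=(368,207),p2=(435,213),bot=(268,156),tray=(283,233),spring=(345,160),post=(310,160)).items(): print(nm,T[v,u].round(4))
for nm,(u,v) in dict(p1=(368,207),p2=(435,213)).items():
    c=T[v,u]
    for n in C:
        P=C[n].reshape(-1,3); q=P[(np.hypot(*(P[:,:2]-c[:2]).T)<.07)&(P[:,2]>.095)&(P[:,2]<.115)]
        r=cv2.minAreaRect(q[:,:2].astype(np.float32)*1000); print(nm,n,len(q),r,q[:,2].mean().round(4))
        q=P[(np.hypot(*(P[:,:2]-c[:2]).T)<.07)&(P[:,2]>.035)&(P[:,2]<.115)]
        print('   body',cv2.minAreaRect(q[:,:2].astype(np.float32)*1000))
c=T[156,268]
# tray
c=T[233,283]
for n in C:
    P=C[n].reshape(-1,3); q=P[(np.abs(P[:,:2]-c[:2]).max(1)<.1)&(P[:,2]>.009)&(P[:,2]<.02)]
    print('tray',n,len(q),cv2.minAreaRect(q[:,:2].astype(np.float32)*1000))
# clamp base
c=T[160,305]
for n in C:
    P=C[n].reshape(-1,3); q=P[(np.abs(P[:,:2]-c[:2]).max(1)<.15)&(P[:,2]>.003)&(P[:,2]<.010)]
    print('base',n,len(q),q[:,:2].min(0),q[:,:2].max(0))
S=[cv2.resize(f[n]['pixels'][a:b,c:d],None,fx=k,fy=k,interpolation=cv2.INTER_CUBIC) for n,a,b,c,d,k in [('top',120,270,240,460,3.6)]]
cv2.imwrite('pics/crop.png',S[0])
# height map listing
P=np.concatenate([C[n].reshape(-1,3) for n in C]); np.save('P.npy',P)
E
python3 m.py
```

```text
table top [ 5.555e-01 -2.453e-01  3.000e-04]
table top [ 0.5284 -0.0621  0.0034]
table scene [ 0.4408 -0.1279 -0.0019]
table scene [ 5.854e-01 -2.511e-01 -1.000e-04]
p1 [ 0.4914 -0.2114  0.1045]
p2 [ 0.4818 -0.3516  0.1074]
bot [ 0.592  -0.0017  0.1222]
tray [ 0.429  -0.0255  0.0037]
spring [ 0.5943 -0.1626  0.053 ]
post [ 0.5975 -0.0836  0.0075]
p1 scene 213 ((489.0295715332031, -217.1038818359375), (47.2125358581543, 31.55013084411621), 77.31295013427734) 0.1049
   body ((489.0370178222656, -217.0118865966797), (47.634498596191406, 31.9586124420166), 75.0804672241211)
p1 top 309 ((489.6673278808594, -218.46031188964844), (42.088226318359375, 32.00306701660156), 74.22343444824219) 0.1044
   body ((489.5513000488281, -218.3709716796875), (42.19710922241211, 32.27496337890625), 74.22343444824219)
p2 scene 120 ((480.4422607421875, -360.4093933105469), (32.23135757446289, 27.86053466796875), 7.903316497802734) 0.104
   body ((480.0768737792969, -359.093017578125), (33.278717041015625, 29.404617309570312), 10.865875244140625)
p2 top 189 ((480.1589050292969, -360.65496826171875), (32.171600341796875, 25.02496910095215), 12.4931058883667) 0.1037
   body ((480.21319580078125, -360.4643859863281), (32.503604888916016, 25.486234664916992), 11.83507251739502)
tray scene 486 ((434.77679443359375, -29.070327758789062), (139.41146850585938, 147.4274444580078), 10.190042495727539)
tray top 423 ((430.2288818359375, -22.679466247558594), (130.4236602783203, 130.8491973876953), 9.981329917907715)
base scene 4422 [ 0.44031391 -0.22574905] [0.7402584  0.07404289]
base top 5124 [ 0.44027597 -0.22485086] [0.74023567 0.07408744]
```

View pics/crop.png

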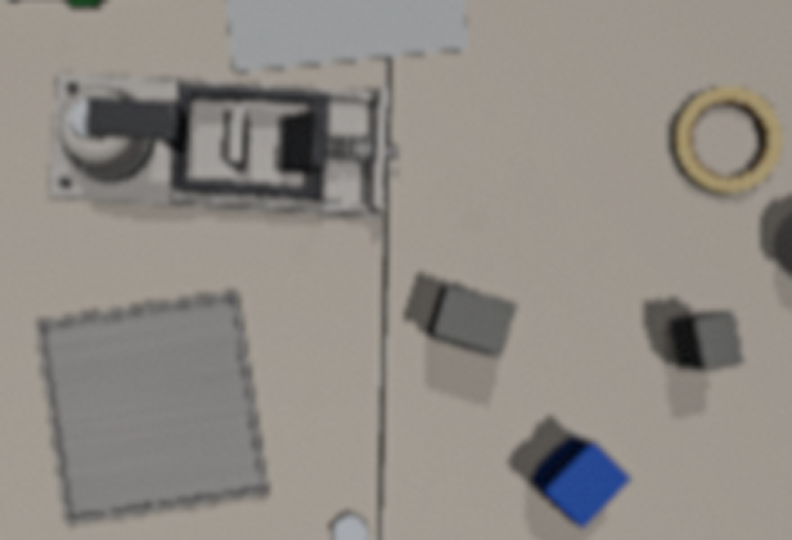

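```bash
cat > m2.py <<'E'
from h import *
f={n:dict(np.load(n+'1.npz')) for n in ['scene','top']}
for n in f:
    P=cloud(f[n]).reshape(-1,3)
    b=P[(P[:,0]>.53)&(P[:,0]<.66)&(P[:,1]>-.2)&(P[:,1]<.06)]
    def show(nm,lo,hi,ysel=None):
        q=b[(b[:,2]>lo)&(b[:,2]<hi)]
        if ysel: q=q[(q[:,1]>ysel[0])&(q[:,1]<ysel[1])]
        if len(q)>4: 
            r=cv2.minAreaRect(q[:,:2].astype(np.float32)*1000); print(n,nm,len(q),np.round(r[0],1),np.round(r[1],1),round(r[2],1),'mean',(q.mean(0)*1000).round(1))
    show('nose',.122,.132); show('cap',.110,.1205,(-.01,.06))
    show('post',.072,.084); show('wall',.050,.060,(-.2,-.14)); show('lead',.078,.086,(-.14,-.1))
    show('bars',.041,.050,(-.2,-.03)); show('all',.02,.15)
    # base edges in y-slices
    for y0 in np.arange(-.16,.04,.02):
        q=b[(abs(b[:,1]-y0)<.004)&(b[:,2]>.0045)&(b[:,2]<.009)]
        if len(q): print('  y',y0.round(3),(np.percentile(q[:,0],[1,99])*1000).round(1),end=';')
    print()
    q=b[(b[:,2]>.0045)&(b[:,2]<.2)]
    print('  base ends', np.percentile(q[:,1],[.5,99.5]))
E
python3 m2.py
```

```text
scene nose 227 [600.4 -17.6] [52.7 21.8] 87.6 mean [600.4 -16.2 126.5]
scene cap 64 [601.8  12.3] [15.1 22. ] 83.4 mean [601.6  12.5 115.8]
scene post 207 [601.5 -49.1] [160.6  44.8] 89.8 mean [598.3 -67.6  78.5]
scene wall 98 [ 594.6 -161.9] [10.7 73.8] 84.7 mean [ 594.8 -160.8   54.7]
scene lead 66 [ 595.6 -122.9] [12.9 33.5] 89.7 mean [ 595.  -122.8   81.3]
scene bars 389 [593.9 -97.8] [128.4  73.9] 89.1 mean [597.5 -92.7  45.6]
scene all 1998 [598.2 -65.1] [203.6  76.6] 87.6 mean [598.6 -57.1  63.4]
  y -0.16 [565.5 659.2];  y -0.14 [551.8 658.1];  y -0.12 [571.5 657.6];  y -0.1 [535.3 659.1];  y -0.08 [538.6 659.8];  y -0.06 [535.  643.7];  y -0.04 [543.4 652.8];  y -0.02 [560.6 658. ];  y -0.0 [537.4 644. ];  y 0.02 [532.2 653.8];
  base ends [-0.17494944  0.04835548]
top nose 253 [598.7 -18.1] [51.2 21.8] 87.7 mean [598.8 -17.8 125.8]
top cap 46 [597.5  13. ] [21.8 12.2] 17.6 mean [598.5  12.8 115.4]
top post 176 [600.9 -50. ] [ 45.5 159.2] 1.1 mean [595.1 -86.2  79. ]
top wall 91 [ 593. -163.] [ 6.  72.4] 87.3 mean [ 593.6 -163.1   55.2]
top lead 70 [ 595.9 -124.4] [32.7 10.7] 0.7 mean [ 595.6 -125.4   81.2]
top bars 367 [ 594.8 -100. ] [128.8  66.8] 85.9 mean [595.1 -85.   45.2]
top all 1687 [597.3 -70.1] [208.6  74.6] 87.6 mean [594.  -66.9  65.8]
  y -0.16 [558.  656.4];  y -0.14 [549.9 657.3];  y -0.12 [544.8 658.6];  y -0.1 [552.7 658. ];  y -0.08 [542.8 659.8];  y -0.06 [556.6 632.5];  y -0.04 [544.6 624.1];  y -0.02 [548.  647.7];  y -0.0 [561.3 654. ];  y 0.02 [540.5 641.5];
  base ends [-0.18332071  0.04460557]
```

The thick prop (42×32) is at about (0.490, -0.218) with its thickness axis at 74°. The clamp origin is about (0.601, 0.008), with its x axis pointing along world -y at 87.6°. Before sweeping, I check obstacle heights.

```bash
cat >> h.py <<'E'
def go(target,yaw,verbose=True):
    """residual from the current measured pose to target (x,y,z of TCP, yaw of tool y deg) in tool units"""
    s=manip.read_state(); r=rot(s['ee_rot']); M=r.as_matrix(); p=np.array(s['ee_pos'])
    d=M.T@(np.array(target)-p)/.06; y=np.radians(yaw)
    ty=np.array([np.cos(y),np.sin(y),0]); T=np.c_[np.cross(ty,[0,0,-1]),ty,[0,0,-1]]
    w=R.from_matrix(M.T@T).as_rotvec()/(np.pi/2)
    print('t',round(s['time'],2),'p',p.round(4),'yaw',np.degrees(np.arctan2(M[1,1],M[0,1])).round(2),'| shift',d.round(3),'turn',w.round(3),'F',np.round(s['contact_force'],1),'open',round(float(s['opening']),3),'gf',s['gripper_force'],'q',np.round(s['joints'],2))
def fwd(rows):
    s=manip.read_state(); M=rot(s['ee_rot']); p=np.array(s['ee_pos'])
    for n,x,y,z,wz in rows:
        for _ in range(n): p=p+M.apply(np.array([x,y,z])*.06); M=M*R.from_rotvec([0,0,wz*np.pi/2])
    m=M.as_matrix(); print(p.round(3),np.degrees(np.arctan2(m[1,1],m[0,1])).round(1))
E
python3 - <<'E'
from h import *
P=np.load('P.npy'); P=P[np.isfinite(P).all(1)]
r=np.hypot(P[:,0],P[:,1])
for a in range(-40,75,10):
    az=np.degrees(np.arctan2(P[:,1],P[:,0])); q=P[(abs(az-a)<5)&(r>.35)&(r<.75)]
    print(a,np.percentile(q[:,2],99.5).round(3),end='; ')
fwd([(12,-.95,0,0,.056)]); fwd([(12,-.95,0,0,.056),(6,-.8,-.2,0,.056)]); fwd([(12,-.95,-.1,0,.056),(6,-.8,-.1,0,.04)])
E
```

```text
-40 0.111; -30 0.106; -20 0.107; -10 0.082; 0 0.128; 10 0.214; 20 0.331; 30 0.323; 40 0.293; 50 0.262; 60 0.006; 70 -0.886; [0.672 0.053 0.404] 3.1
[ 0.554 -0.216  0.405] -27.1
[ 0.551 -0.269  0.405] -18.5
```

Call:
servo_tool(
  commands=[
    {"x": -0.5, "z": -0.4, "wz": 0.03, "gripper": 0.7},
    {"x": -0.9, "z": -0.4, "wz": 0.056},
    {"x": -0.9, "wz": 0.056},
    {"x": -0.9, "wz": 0.056},
    {"x": -0.9, "wz": 0.056},
    {"x": -0.9, "wz": 0.056},
    {"x": -0.9, "wz": 0.056},
    {"x": -0.9, "wz": 0.056},
    {"x": -0.9, "wz": 0.056},
    {"x": -0.9, "wz": 0.056},
    {"x": -0.9, "wz": 0.056},
    {"x": -0.9, "wz": 0.056},
  ],
)

```text
$.commands[0]: bad value
```

```bash
python3 -c "
from h import *
go([.49,-.218,.35],-15.8)"
```

```text
t 0.1 p [0.289  0.582  0.4038] yaw 63.59 | shift [ -8.93  -10.45    0.915] turn [-0.001  0.001  0.882] F [-0.2  0.3 -0.1] open 1.0 gf 0.0 q [-1.15  0.47 -0.01  1.6   0.01  1.07 -0.06]
```

```bash
python3 - <<'E'
from h import *
for n in ['top','scene']:
    P=cloud(dict(np.load(n+'1.npz'))); 
    Q=P.reshape(-1,3); Q=Q[np.isfinite(Q).all(1)]
    print(n)
    for x0 in np.arange(.25,.8,.05):
        print(round(x0,2),[round(float(np.percentile(q[:,2],99)),2) if len(q:=Q[(abs(Q[:,0]-x0)<.025)&(abs(Q[:,1]-y0)<.025)])>3 else None for y0 in np.arange(0,.7,.05)])
E
```

```text
top
0.25 [None, None, None, None, None, None, None, None, None, None, None, None, None, None]
0.3 [None, None, None, None, None, None, None, None, None, None, None, None, None, None]
0.35 [0.02, 0.01, 0.01, 0.01, 0.01, 0.01, 0.01, 0.01, 0.01, 0.01, 0.01, 0.01, 0.01, 0.01]
0.4 [0.01, 0.02, 0.01, 0.01, 0.01, 0.06, 0.09, 0.09, 0.09, 0.09, 0.15, 0.05, 0.01, 0.01]
0.45 [0.01, 0.02, 0.01, 0.01, 0.27, 0.27, 0.26, 0.25, 0.25, 0.26, 0.26, 0.19, None, None]
0.5 [0.02, 0.01, 0.01, 0.01, 0.27, 0.21, 0.21, 0.2, 0.25, 0.29, 0.27, 0.21, None, None]
0.55 [0.03, 0.01, 0.11, 0.11, 0.27, 0.3, 0.3, 0.29, 0.28, 0.29, 0.27, 0.22, None, None]
0.6 [0.13, 0.09, 0.01, 0.01, 0.3, 0.33, 0.32, 0.32, 0.31, 0.29, 0.28, None, None, None]
0.65 [0.01, 0.01, 0.01, 0.01, 0.3, 0.33, 0.32, 0.32, 0.31, 0.29, 0.28, 0.23, None, None]
0.7 [0.12, 0.12, 0.11, 0.0, 0.3, 0.33, 0.33, 0.32, 0.31, 0.29, 0.28, 0.23, None, None]
0.75 [0.14, 0.12, 0.12, 0.01, 0.22, 0.21, 0.2, 0.2, 0.19, 0.18, 0.18, 0.17, 0.16, None]
scene
0.25 [None, None, None, None, None, None, None, None, None, None, None, None, None, None]
0.3 [None, None, None, N
[... 166 characters left out ...]
0.02, 0.01, 0.01, 0.01, 0.01, 0.05, 0.07, None, None, None, None, None, None]
0.45 [0.01, 0.02, 0.01, None, 0.27, 0.27, 0.26, 0.26, None, None, None, None, None, None]
0.5 [0.02, 0.02, 0.01, None, 0.27, 0.22, 0.21, 0.2, None, None, None, None, None, None]
0.55 [0.03, 0.01, 0.11, 0.11, 0.27, 0.3, 0.3, 0.29, None, None, None, None, None, None]
0.6 [0.13, 0.09, 0.01, None, 0.31, 0.33, 0.33, 0.32, None, None, None, None, None, None]
0.65 [0.04, 0.01, 0.01, None, 0.31, 0.33, 0.33, None, None, None, None, None, None, None]
0.7 [0.12, 0.12, 0.12, None, 0.3, 0.33, 0.33, None, None, None, None, None, None, None]
0.75 [0.14, 0.12, 0.12, None, 0.22, 0.21, 0.21, None, None, None, None, None, None, None]
```

Call:
servo_tool(
  commands=[
    {"x": 0, "y": 0, "z": -0.6, "wx": 0, "wy": 0, "wz": 0, "gripper": 0.7},
    {"x": 0, "y": -0.2, "z": -0.9, "wx": 0, "wy": 0, "wz": 0, "gripper": 0.7},
    {"x": -0.5, "y": -0.2, "z": -0.8, "wx": 0, "wy": 0, "wz": 0.03, "gripper": 0.7},
    {"x": -0.8, "y": -0.2, "z": -0.2, "wx": 0, "wy": 0, "wz": 0.055, "gripper": 0.7},
    {"x": -0.9, "y": -0.2, "z": 0, "wx": 0, "wy": 0, "wz": 0.055, "gripper": 0.7},
    {"x": -0.9, "y": -0.2, "z": 0, "wx": 0, "wy": 0, "wz": 0.055, "gripper": 0.7},
    {"x": -0.9, "y": -0.2, "z": 0, "wx": 0, "wy": 0, "wz": 0.055, "gripper": 0.7},
    {"x": -0.9, "y": -0.2, "z": 0, "wx": 0, "wy": 0, "wz": 0.06, "gripper": 0.7},
    {"x": -0.9, "y": -0.2, "z": 0, "wx": 0, "wy": 0, "wz": 0.06, "gripper": 0.7},
    {"x": -0.9, "y": -0.2, "z": 0, "wx": 0, "wy": 0, "wz": 0.06, "gripper": 0.7},
    {"x": -0.9, "y": 0, "z": 0, "wx": 0, "wy": 0, "wz": 0.06, "gripper": 0.7},
    {"x": -0.9, "y": 0, "z": 0, "wx": 0, "wy": 0, "wz": 0.06, "gripper": 0.7},
  ],
)

```text
time: 1.6
ee_pos: [0.5506, 0.1302, 0.5544]
ee_rot: [-0.0, 0.616, 0.788, -0.0]
contact_force: [0.5, 0.6, 0.5]
opening: 0.698
gripper_force: 0.0
```

```bash
python3 -c "
from h import *
go([.49,-.218,.42],-15.8)"
```

```text
t 1.6 p [0.5506 0.1302 0.5544] yaw 13.92 | shift [-5.391 -2.375  2.241] turn [-0.    0.    0.33] F [0.5 0.6 0.5] open 0.698 gf 0.0 q [-0.61  0.21  0.38  1.64 -0.08  1.31  0.03]
```

Call:
servo_tool(
  commands=[
    {"x": -0.8, "y": -0.2, "z": 0.1, "wx": 0, "wy": 0, "wz": 0.055, "gripper": 0.7},
    {"x": -0.8, "y": -0.2, "z": 0.3, "wx": 0, "wy": 0, "wz": 0.055, "gripper": 0.7},
    {"x": -0.8, "y": 0, "z": 0.4, "wx": 0, "wy": 0, "wz": 0.055, "gripper": 0.7},
    {"x": -0.8, "y": 0, "z": 0.4, "wx": 0, "wy": 0, "wz": 0.055, "gripper": 0.7},
    {"x": -0.8, "y": 0, "z": 0.4, "wx": 0, "wy": 0, "wz": 0.055, "gripper": 0.7},
    {"x": -0.8, "y": 0, "z": 0.4, "wx": 0, "wy": 0, "wz": 0.055, "gripper": 0.7},
    {"x": -0.4, "y": 0, "z": 0.2, "wx": 0, "wy": 0, "wz": 0, "gripper": 0.7},
    {"x": 0, "y": 0, "z": 0, "wx": 0, "wy": 0, "wz": 0, "gripper": 0.7},
  ],
)

```text
time: 2.6
ee_pos: [0.5278, -0.1824, 0.4217]
ee_rot: [-0.001, 0.798, 0.603, -0.001]
contact_force: [0.3, 1.2, -0.2]
opening: 0.701
gripper_force: 0.0
```

```bash
python3 -c "
from h import *
go([.49,-.218,.42],-15.8)
f=grab('wrist','w1'); print(f['origin'],f['fovy'])
P=cloud(f)
Q=P.reshape(-1,3)
q=Q[(Q[:,2]>.098)&(Q[:,2]<.112)&(np.hypot(Q[:,0]-.49,Q[:,1]+.218)<.06)]
if len(q): print(len(q),cv2.minAreaRect(q[:,:2].astype(np.float32)*1000))
"
```

```text
t 2.6 p [ 0.5278 -0.1824  0.4217] yaw -15.83 | shift [-0.743 -0.444  0.03 ] turn [-0.002  0.001 -0.   ] F [ 0.3  1.2 -0.2] open 0.701 gf 0.0 q [-0.21  0.32  0.6   1.84 -0.21  1.04  0.19]
[ 0.5498146  -0.1024666   0.40160519] 69.09949375456345
1033 ((488.9815368652344, -217.9191436767578), (41.20071792602539, 31.45696258544922), 73.55655670166016)
```

View pics/w1.png

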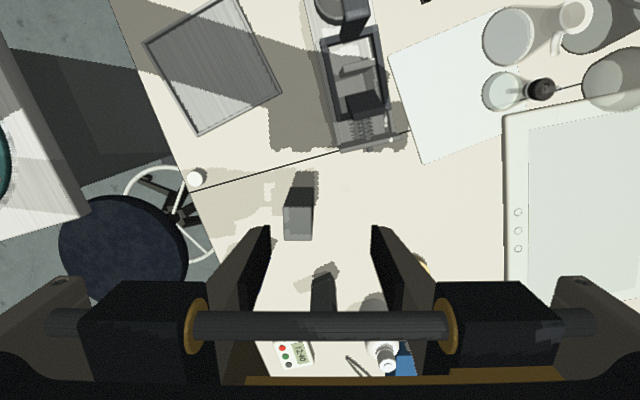

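Wrist view: prop at (298,215), clamp around (350,90), and the thin prop behind at (323,290). I align over the prop and measure the clamp from this frame too.

Call:
servo_tool(
  commands=[
    {"x": -0.37, "y": -0.22, "z": 0.1, "wx": 0, "wy": 0, "wz": 0, "gripper": 0.7},
    {"x": -0.37, "y": -0.22, "z": 0.1, "wx": 0, "wy": 0, "wz": 0, "gripper": 0.7},
    {"x": 0, "y": 0, "z": 0, "wx": 0, "wy": 0, "wz": 0, "gripper": 0.7},
  ],
)

```text
time: 3.02
ee_pos: [0.4912, -0.2161, 0.4112]
ee_rot: [-0.0, 0.797, 0.604, 0.0]
contact_force: [-0.0, 0.6, 0.1]
opening: 0.698
gripper_force: 0.0
```

```bash
cat > clampfit.py <<'E'
import sys
from h import *
def fit(P,nm):
    o=np.array([.6009,.0083]); a=np.radians(-92.4)
    for it in range(1):
        ex=np.array([np.cos(a),np.sin(a)]); ey=np.array([-ex[1],ex[0]])
        Q=P.reshape(-1,3); Q=Q[np.isfinite(Q).all(1)]; d=Q[:,:2]-o; X=np.c_[d@ex,d@ey,Q[:,2]]*1000
        def box(n,lo,hi):
            q=X[((X>lo)&(X<hi)).all(1)]
            if len(q)>5: print(nm,n,len(q),'x',np.percentile(q[:,0],[1,99]).round(1),'y',np.percentile(q[:,1],[1,99]).round(1),'z',np.median(q[:,2]).round(1), 'slope',np.degrees(np.polyfit(*((q[:,1],q[:,0]) if np.ptp(q[:,1])>np.ptp(q[:,0]) else (q[:,0],q[:,1])),1)[0]).round(1))
        box('post 80..88,±17',[70,-30,74],[97,30,82])
        box('wall 168..174',[160,-45,51],[182,45,60])
        box('nose 0..52,±11',[-10,-25,122],[60,25,131])
        box('lead top',[120,-30,77],[165,30,87])
        box('bars',[90,-45,42],[150,45,50])
        box('base',[130,-55,3.5],[180,55,9])
if __name__=='__main__':
    for n in sys.argv[1:]: fit(cloud(dict(np.load(n+'.npz'))),n)
E
python3 clampfit.py top1 scene1 w1
python3 -c "
from h import *
go([.4893,-.218,.2514],-15.8)"
```

```text
top1 post 80..88,±17 52 x [81.  88.5] y [-16.3  16.5] z 77.5 slope 0.2
top1 wall 168..174 91 x [168.6 174.5] y [-36.8  35.3] z 55.4 slope 0.2
top1 nose 0..52,±11 253 x [ 1.5 52. ] y [-11.9   9.7] z 125.6 slope 0.1
top1 lead top 74 x [127.7 138.5] y [-15.7  17. ] z 81.2 slope 0.4
top1 bars 168 x [ 91.3 140.2] y [-32.3  31.4] z 45.6 slope -1.1
top1 base 250 x [133.7 178.7] y [-51.1  51. ] z 5.5 slope 0.6
scene1 post 80..88,±17 52 x [78.1 87.6] y [-15.5  16.4] z 77.4 slope -2.9
scene1 wall 168..174 91 x [165.6 174.9] y [-35.7  37.4] z 55.0 slope 0.6
scene1 nose 0..52,±11 226 x [-0.1 50.5] y [-10.2  11.2] z 126.5 slope 0.3
scene1 lead top 73 x [123.5 137.7] y [-16.3  16.5] z 81.3 slope 1.4
scene1 bars 165 x [ 90.9 137.7] y [-32.3  33.2] z 45.6 slope 0.3
scene1 base 81 x [130.1 172.9] y [-50.8  52.5] z 5.1 slope -3.7
w1 post 80..88,±17 272 x [81.3 89.4] y [-16.6  15.6] z 77.7 slope -1.1
w1 wall 168..174 344 x [168.9 174.9] y [-36.9  36.3] z 55.5 slope 0.1
w1 nose 0..52,±11 539 x [36.7 53.1] y [-11.2  10.2] z 126.4 slope 7.9
w1 lead top 330 x [128.3 138.8] y [-16.9  16.5] z 81.5 slope 0.2
w1 bars 714 x [ 90.7 138.6] y [-33.   31.8] z 45.7 slope -3.2
w1 base 820 x [131.5 169.2] y [-39.7  33.6] z 5.8 slope 2.3
t 3.02 p [ 0.4912 -0.2161  0.4112] yaw -15.63 | shift [-0.041 -0.023  2.664] turn [ 0.    -0.001  0.002] F [-0.   0.6  0.1] open 0.698 gf 0.0 q [-0.16  0.29  0.62  1.91 -0.2   1.    0.28]
```

Call:
servo_tool(
  commands=[
    {"x": -0.04, "y": -0.02, "z": 0.7, "wx": 0, "wy": 0, "wz": 0, "gripper": 0.7},
    {"x": 0, "y": 0, "z": 0.7, "wx": 0, "wy": 0, "wz": 0, "gripper": 0.7},
    {"x": 0, "y": 0, "z": 0.7, "wx": 0, "wy": 0, "wz": 0, "gripper": 0.7},
    {"x": 0, "y": 0, "z": 0.4, "wx": 0, "wy": 0, "wz": 0, "gripper": 0.7},
    {"x": 0, "y": 0, "z": 0.16, "wx": 0, "wy": 0, "wz": 0, "gripper": 0.7},
    {"x": 0, "y": 0, "z": 0, "wx": 0, "wy": 0, "wz": 0, "gripper": 0.7},
  ],
)

```text
time: 3.78
ee_pos: [0.4906, -0.2175, 0.2512]
ee_rot: [-0.0, 0.796, 0.605, 0.0]
contact_force: [-0.1, -0.9, -0.4]
opening: 0.7
gripper_force: 0.0
```

```bash
python3 -c "
from h import *
go([.4893,-.218,.2514],-15.8)"
```

```text
t 3.77 p [ 0.4906 -0.2175  0.2512] yaw -15.51 | shift [-0.013 -0.018 -0.003] turn [ 0.    -0.     0.003] F [-0.1 -0.9 -0.4] open 0.7 gf 0.0 q [-0.04  0.53  0.5   2.02 -0.4   0.69  0.44]
```

Call:
servo_tool(
  commands=[
    {"x": -0.013, "y": -0.018, "z": 0, "wx": 0, "wy": 0, "wz": 0.003, "gripper": 0.7},
    {"x": 0, "y": 0, "z": 0, "wx": 0, "wy": 0, "wz": 0, "gripper": 0},
    {"x": 0, "y": 0, "z": 0, "wx": 0, "wy": 0, "wz": 0, "gripper": 0},
    {"x": 0, "y": 0, "z": 0, "wx": 0, "wy": 0, "wz": 0, "gripper": 0},
    {"x": 0, "y": 0, "z": 0, "wx": 0, "wy": 0, "wz": 0, "gripper": 0},
    {"x": 0, "y": 0, "z": 0, "wx": 0, "wy": 0, "wz": 0, "gripper": 0},
  ],
  squeeze=50,
)

```text
time: 4.53
ee_pos: [0.4884, -0.219, 0.2512]
ee_rot: [0.0, 0.798, 0.603, 0.0]
contact_force: [0.2, 0.2, 0.5]
opening: 0.346
gripper_force: 50.0
```

```bash
python3 -c "
from h import *
go([.4893,-.218,.43],-15.8)"
```

```text
t 4.53 p [ 0.4884 -0.219   0.2512] yaw -15.88 | shift [ 0.02  0.01 -2.98] turn [ 0.    -0.    -0.001] F [0.2 0.2 0.5] open 0.346 gf 50.00042259693146 q [-0.04  0.53  0.51  2.02 -0.4   0.69  0.44]
```

Call:
servo_tool(
  commands=[
    {"x": 0, "y": 0, "z": -0.3, "wx": 0, "wy": 0, "wz": 0, "gripper": 0},
    {"x": 0, "y": 0, "z": -0.7, "wx": 0, "wy": 0, "wz": 0, "gripper": 0},
    {"x": 0, "y": 0, "z": -0.7, "wx": 0, "wy": 0, "wz": 0, "gripper": 0},
    {"x": 0, "y": 0, "z": -0.2, "wx": 0, "wy": 0, "wz": -0.05, "gripper": 0},
    {"x": 0, "y": 0, "z": 0, "wx": 0, "wy": 0, "wz": -0.1, "gripper": 0},
    {"x": 0, "y": 0, "z": 0, "wx": 0, "wy": 0, "wz": 0, "gripper": 0},
  ],
)

```text
time: 5.28
ee_pos: [0.4881, -0.219, 0.3661]
ee_rot: [0.0, 0.722, 0.692, 0.001]
contact_force: [-0.5, -0.7, -1.2]
opening: 0.346
gripper_force: 50.0
```

```bash
python3 -c "
from h import *
go([.5961,-.1064,.365],-2.4)"
```

```text
t 5.28 p [ 0.4881 -0.219   0.3661] yaw -2.48 | shift [1.953 1.716 0.021] turn [ 0.001 -0.    -0.001] F [-0.5 -0.7 -1.2] open 0.346 gf 49.99885976314545 q [-0.1   0.34  0.56  1.95 -0.23  0.91  0.53]
```

Call:
servo_tool(
  commands=[
    {"x": 0.3, "y": 0.27, "z": 0, "wx": 0, "wy": 0, "wz": 0, "gripper": 0},
    {"x": 0.5, "y": 0.45, "z": 0, "wx": 0, "wy": 0, "wz": 0, "gripper": 0},
    {"x": 0.5, "y": 0.45, "z": 0, "wx": 0, "wy": 0, "wz": 0, "gripper": 0},
    {"x": 0.45, "y": 0.4, "z": 0, "wx": 0, "wy": 0, "wz": 0, "gripper": 0},
    {"x": 0.2, "y": 0.15, "z": 0.02, "wx": 0, "wy": 0, "wz": 0, "gripper": 0},
    {"x": 0, "y": 0, "z": 0, "wx": 0, "wy": 0, "wz": 0, "gripper": 0},
    {"x": 0, "y": 0, "z": 0, "wx": 0, "wy": 0, "wz": 0, "gripper": 0},
  ],
)

```text
time: 6.15
ee_pos: [0.5953, -0.1079, 0.3639]
ee_rot: [-0.0, 0.723, 0.691, -0.001]
contact_force: [-0.1, -0.8, -1.3]
opening: 0.345
gripper_force: 50.0
```

```bash
python3 -c "
from h import *
go([.5961,-.1064,.365],-2.4)
for n in ['wrist','top','scene']:grab(n,n[0]+'2')"
python3 clampfit.py w2; python3 - <<'E'
from h import *
o=np.array([.6009,.0083]); a=np.radians(-92.4);ex=np.array([np.cos(a),np.sin(a)]); ey=np.array([-ex[1],ex[0]])
for n in 'wts':
    Q=cloud(dict(np.load(n+'2.npz'))).reshape(-1,3);Q=Q[np.isfinite(Q).all(1)]; d=Q[:,:2]-o; X=np.c_[d@ex,d@ey,Q[:,2]]*1000
    for lo,hi in [(211,228),(150,170),(130,150),(118,130)]:
        q=X[(X[:,0]>80)&(X[:,0]<150)&(abs(X[:,1])<19)&(X[:,2]>lo)&(X[:,2]<hi)]
        if len(q)>5: print(n,lo,hi,len(q),'x',np.percentile(q[:,0],[1,10,50,90,99]).round(1),'y',np.percentile(q[:,1],[1,99]).round(1))
E
```

```text
t 6.15 p [ 0.5953 -0.1079  0.3639] yaw -2.54 | shift [ 0.026  0.012 -0.018] turn [-0.     0.    -0.002] F [-0.1 -0.8 -1.3] open 0.345 gf 49.99943196773529 q [-0.26  0.46  0.51  1.78 -0.27  0.97  0.31]
w2 post 80..88,±17 326 x [81. 89.] y [-16.2  16.4] z 77.6 slope -0.1
w2 nose 0..52,±11 2318 x [ 1.4 52.3] y [-10.7  10.8] z 126.4 slope -0.3
w2 bars 789 x [ 90.1 138.5] y [-32.8  32.5] z 45.8 slope 1.3
w2 base 94 x [130.6 169. ] y [-33.5  33.2] z 5.9 slope 15.7
w 211 228 5227 x [ 95.   96.8 112.  130.3 135.3] y [-17.7  17.6]
w 150 170 449 x [94.8 95.  95.3 95.7 96.7] y [-17.1  13.6]
w 130 150 215 x [95.  95.1 95.4 95.7 96.7] y [-17.6  14.1]
s 211 228 248 x [ 92.5  94.5 106.9 122.4 125.4] y [-18.4  17.7]
s 150 170 67 x [91.4 92.8 93.9 95.1 96.4] y [-16.6  14.5]
s 130 150 42 x [91.9 92.8 94.2 95.4 97.1] y [-16.2  14.1]
s 118 130 7 x [ 97.9  98.4 100.4 100.9 101. ] y [-10.2   9.8]
```

View pics/w2.png

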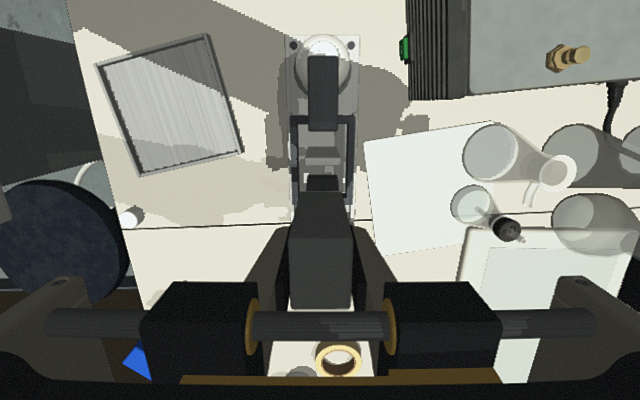

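Wrist view: the prop hangs over the gap around (320,200–310). Its front face measures 6.3 mm from the post face and I want about 4 mm, so I shift +2.3 mm and then go down.

Call:
servo_tool(
  commands=[
    {"x": 0.04, "y": 0, "z": 0, "wx": 0, "wy": 0, "wz": -0.001, "gripper": 0},
    {"x": 0, "y": 0, "z": 0.3, "wx": 0, "wy": 0, "wz": 0, "gripper": 0},
    {"x": 0, "y": 0, "z": 0.3, "wx": 0, "wy": 0, "wz": 0, "gripper": 0},
    {"x": 0, "y": 0, "z": 0.1, "wx": 0, "wy": 0, "wz": 0, "gripper": 0},
    {"x": 0, "y": 0, "z": 0, "wx": 0, "wy": 0, "wz": 0, "gripper": 0},
  ],
)

```text
time: 6.92
ee_pos: [0.5962, -0.1039, 0.3209]
ee_rot: [-0.001, 0.721, 0.693, -0.001]
contact_force: [1.1, 0.1, -1.2]
opening: 0.349
gripper_force: 50.0
```

```bash
cat > look.py <<'E'
import sys
from h import *
go([.5961,-.1064,.2572],-2.4)
o=np.array([.6009,.0083]); a=np.radians(-92.4);ex=np.array([np.cos(a),np.sin(a)]); ey=np.array([-ex[1],ex[0]])
f=grab('wrist',sys.argv[1]); Q=cloud(f).reshape(-1,3);Q=Q[np.isfinite(Q).all(1)]; d=Q[:,:2]-o; X=np.c_[d@ex,d@ey,Q[:,2]]*1000
for nm,lo,hi in [('front',(90,-19,90),(105,19,118)),('front',(90,-19,118),(105,19,145)),('top',(88,-19,106),(145,19,118)),('post',(70,-30,74),(90,30,80)),('nose',(-10,-20,122),(58,20,131))]:
    q=X[((X>lo)&(X<hi)).all(1)]
    if len(q)>5: print(nm,len(q),'x',np.percentile(q[:,0],[1,10,50,90,99]).round(1),'y',np.percentile(q[:,1],[1,99]).round(1),'z',np.median(q[:,2]).round(1))
E
python3 look.py w3
```

```text
t 6.92 p [ 0.5962 -0.1039  0.3209] yaw -2.3 | shift [-4.100e-02  1.000e-03  1.062e+00] turn [-0.001  0.     0.001] F [ 1.1  0.1 -1.2] open 0.349 gf 49.99953031539917 q [-0.25  0.52  0.48  1.81 -0.3   0.89  0.33]
front 445 x [90.7 90.9 91.2 91.5 92.5] y [-16.9  14.5] z 107.3
front 770 x [ 90.6  90.9  91.2  91.6 102.9] y [-16.5  18.2] z 133.1
top 253 x [90.7 90.9 91.1 91.5 92.5] y [-16.6  14.1] z 112.2
post 458 x [80.9 81.3 84.4 87.8 88.7] y [-16.7  16.5] z 77.8
nose 3557 x [ 1.8  6.1 25.3 47.3 52.4] y [-10.7  10.8] z 126.4
```

Call:
servo_tool(
  commands=[
    {"x": -0.02, "y": 0, "z": 0.15, "wx": 0, "wy": 0, "wz": 0, "gripper": 0},
    {"x": 0, "y": 0, "z": 0.15, "wx": 0, "wy": 0, "wz": 0, "gripper": 0},
    {"x": 0, "y": 0, "z": 0.1, "wx": 0, "wy": 0, "wz": 0, "gripper": 0},
    {"x": 0, "y": 0, "z": 0.1, "wx": 0, "wy": 0, "wz": 0, "gripper": 0},
    {"x": 0, "y": 0, "z": 0, "wx": 0, "wy": 0, "wz": 0, "gripper": 0},
  ],
)

```text
time: 7.6
ee_pos: [0.5971, -0.1033, 0.2918]
ee_rot: [-0.0, 0.721, 0.693, 0.001]
contact_force: [2.2, 5.3, 1.5]
opening: 0.344
gripper_force: 50.0
```

```bash
python3 look.py w4
```

```text
t 7.6 p [ 0.5971 -0.1033  0.2918] yaw -2.21 | shift [-0.054 -0.015  0.576] turn [ 0.001 -0.002  0.002] F [2.2 5.3 1.5] open 0.344 gf 50.000234842300415 q [-0.23  0.56  0.46  1.83 -0.33  0.83  0.36]
front 209 x [ 90.   90.   90.1  93.7 101.8] y [-18.9  18.8] z 108.3
front 1141 x [ 90.   90.1  90.7 102.  104.4] y [-18.8  18.8] z 141.8
top 405 x [ 89.3  89.5  89.9  90.3 101.7] y [-18.7  18.7] z 112.4
post 647 x [81.  81.4 85.2 89.6 89.9] y [-16.3  16.5] z 77.7
nose 4409 x [11.7 15.4 33.1 52.7 57.5] y [-10.7  10.9] z 126.4
```

Call:
servo_tool(
  commands=[
    {"x": -0.04, "y": 0, "z": 0.1, "wx": 0, "wy": 0, "wz": 0, "gripper": 0},
    {"x": 0, "y": 0, "z": 0.12, "wx": 0, "wy": 0, "wz": 0, "gripper": 0},
    {"x": 0, "y": 0, "z": 0.12, "wx": 0, "wy": 0, "wz": 0, "gripper": 0},
    {"x": 0, "y": 0, "z": 0.1, "wx": 0, "wy": 0, "wz": 0, "gripper": 0},
    {"x": 0, "y": 0, "z": 0, "wx": 0, "wy": 0, "wz": 0, "gripper": 0},
  ],
)

```text
time: 8.28
ee_pos: [0.597, -0.1048, 0.2651]
ee_rot: [-0.001, 0.72, 0.694, 0.002]
contact_force: [2.4, 7.8, -0.7]
opening: 0.344
gripper_force: 50.0
```

```bash
python3 look.py w5
```

```text
t 8.28 p [ 0.597  -0.1048  0.2651] yaw -2.17 | shift [-0.028 -0.014  0.131] turn [ 0.001 -0.002  0.003] F [ 2.4  7.8 -0.7] open 0.344 gf 49.999675154685974 q [-0.21  0.59  0.44  1.84 -0.35  0.79  0.38]
front 1665 x [ 90.7  91.   91.4 102.7 103.8] y [-18.7  18.7] z 108.5
front 1841 x [ 91.5  93.1 100.  103.9 104.9] y [-18.6  18.6] z 119.0
top 1330 x [ 90.8  91.1  92.3 123.5 132.2] y [-18.4  18.4] z 116.7
post 65 x [81.1 81.6 84.7 87.6 88.3] y [-16.8  16.9] z 77.4
nose 4699 x [23.5 26.4 39.5 54.2 57.6] y [-10.7  10.8] z 126.4
```

Call:
servo_tool(
  commands=[
    {"x": 0, "y": -0.01, "z": 0.08, "wx": 0, "wy": 0, "wz": 0, "gripper": 0},
    {"x": 0, "y": 0, "z": 0.05, "wx": 0, "wy": 0, "wz": 0, "gripper": 0},
    {"x": 0, "y": 0, "z": 0.04, "wx": 0, "wy": 0, "wz": 0, "gripper": 0},
    {"x": 0, "y": 0, "z": 0, "wx": 0, "wy": 0, "wz": 0, "gripper": 0},
  ],
)

```text
time: 8.82
ee_pos: [0.5961, -0.1051, 0.2572]
ee_rot: [-0.002, 0.72, 0.693, 0.002]
contact_force: [-4.4, 7.6, 18.9]
opening: 0.343
gripper_force: 50.0
```

```bash
python3 look.py w6
```

```text
t 8.82 p [ 0.5961 -0.1051  0.2572] yaw -2.19 | shift [-0.021  0.    -0.001] turn [-0.    -0.003  0.002] F [-4.4  7.6 18.9] open 0.343 gf 50.00712811946869 q [-0.21  0.6   0.44  1.84 -0.36  0.77  0.38]
front 2908 x [ 91.   91.4  94.9 103.4 104.7] y [-18.4  18.4] z 110.4
front 292 x [102.2 103.  103.5 104.4 104.9] y [-19.  19.] z 125.5
top 5031 x [ 91.3  93.3 108.7 126.7 131.6] y [-17.1  17.1] z 110.9
post 59 x [81.1 81.8 84.4 87.7 88.6] y [-16.5  17. ] z 77.2
nose 5339 x [23.6 26.5 39.5 54.1 57.6] y [-10.6  10.8] z 126.4
```

Call:
servo_tool(
  commands=[
    {"x": 0, "y": 0, "z": -0.02, "wx": 0, "wy": 0, "wz": 0, "gripper": 0.6},
    {"x": 0, "y": 0, "z": 0, "wx": 0, "wy": 0, "wz": 0, "gripper": 0.6},
    {"x": 0, "y": 0, "z": 0, "wx": 0, "wy": 0, "wz": 0, "gripper": 0.6},
    {"x": 0, "y": 0, "z": -0.3, "wx": 0, "wy": 0, "wz": 0, "gripper": 0.6},
    {"x": 0, "y": 0, "z": -0.6, "wx": 0, "wy": 0, "wz": 0, "gripper": 0.6},
    {"x": 0, "y": 0, "z": -0.6, "wx": 0, "wy": 0, "wz": 0, "gripper": 0.6},
    {"x": 0, "y": 0, "z": -0.5, "wx": 0, "wy": 0, "wz": 0, "gripper": 0.6},
    {"x": 0, "y": 0, "z": 0, "wx": 0, "wy": 0, "wz": 0, "gripper": 0.6},
  ],
)

```text
time: 9.88
ee_pos: [0.5963, -0.1081, 0.3799]
ee_rot: [0.002, 0.721, 0.693, 0.002]
contact_force: [0.2, -0.6, -0.3]
opening: 0.605
gripper_force: 0.0
```

```bash
python3 look.py w7; python3 -c "
from h import *
go([.6009,.0074,.37],-2.4)"
```

```text
t 9.88 p [ 0.5963 -0.1081  0.3799] yaw -2.31 | shift [ 0.028 -0.017  2.046] turn [0.004 0.    0.001] F [ 0.2 -0.6 -0.3] open 0.605 gf 0.0 q [-0.27  0.44  0.52  1.77 -0.26  0.99  0.31]
front 754 x [ 90.1  90.3  95.6 103.1 104.9] y [-16.2  14.8] z 111.2
top 1582 x [ 90.4  93.  109.5 126.8 130.9] y [-16.5  14.8] z 111.2
post 278 x [81.2 82.  85.1 89.5 89.9] y [-17.   16.4] z 77.8
nose 1338 x [22.2 25.1 39.9 54.4 57.6] y [-10.6  10.7] z 126.4
t 9.93 p [ 0.5958 -0.1077  0.3781] yaw -2.29 | shift [1.92  0.008 0.135] turn [ 0.002 -0.     0.001] F [ 0.7 -0.   0. ] open 0.599 gf 0.0 q [-0.27  0.45  0.51  1.77 -0.26  0.99  0.31]
```

View pics/w7.png

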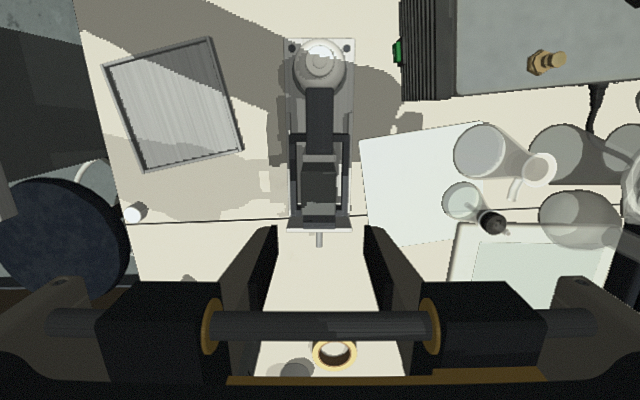

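The prop is seated at (318,190). The nose tip, around (320,90), is clear of the cap at (320,58). I measure the cap and tray, then move over the bottle.

```bash
python3 - <<'E'
from h import *
P=cloud(dict(np.load('w7.npz'))); Q=P.reshape(-1,3); Q=Q[np.isfinite(Q).all(1)]
q=Q[(np.hypot(Q[:,0]-.6009,Q[:,1]-.0074)<.02)&(Q[:,2]>.108)]
print('cap',len(q),cv2.minEnclosingCircle(q[:,:2].astype(np.float32)*1000),q[:,2].max(),np.median(q[:,2]))
q=Q[(np.abs(Q[:,:2]-[.4302,-.0227]).max(1)<.1)&(Q[:,2]>.011)&(Q[:,2]<.018)]
print('tray',len(q),cv2.minAreaRect(q[:,:2].astype(np.float32)*1000))
E
```

```text
cap 752 ((600.8111572265625, 6.885256767272949), 11.927048683166504) 0.11972189790705562 0.11567854715616802
tray 1754 ((429.58135986328125, -23.26274871826172), (131.41311645507812, 129.91384887695312), 9.815028190612793)
```

Call:
servo_tool(
  commands=[
    {"x": 0.3, "y": 0, "z": 0, "wx": 0, "wy": 0, "wz": 0, "gripper": 0.6},
    {"x": 0.6, "y": 0, "z": 0, "wx": 0, "wy": 0, "wz": 0, "gripper": 0.6},
    {"x": 0.6, "y": 0, "z": 0, "wx": 0, "wy": 0, "wz": 0, "gripper": 0.6},
    {"x": 0.4, "y": 0, "z": 0.1, "wx": 0, "wy": 0, "wz": 0, "gripper": 0.6},
    {"x": 0, "y": 0, "z": 0, "wx": 0, "wy": 0, "wz": 0, "gripper": 0.6},
  ],
)

```text
time: 10.55
ee_pos: [0.5998, 0.01, 0.3688]
ee_rot: [-0.001, 0.719, 0.695, -0.001]
contact_force: [-0.5, 0.0, 0.8]
opening: 0.598
gripper_force: 0.0
```

```bash
python3 -c "
from h import *
go([.6009,.0074,.278],-2.4)"
```

```text
t 10.55 p [0.5998 0.01   0.3688] yaw -1.98 | shift [-0.043  0.025  1.512] turn [-0.002 -0.     0.005] F [-0.5  0.   0.8] open 0.598 gf 0.0 q [-0.44  0.45  0.49  1.79 -0.25  0.97  0.11]
```

Call:
servo_tool(
  commands=[
    {"x": -0.045, "y": 0.02, "z": 0.3, "wx": 0, "wy": 0, "wz": 0.004, "gripper": 0.6},
    {"x": 0, "y": 0, "z": 0.5, "wx": 0, "wy": 0, "wz": 0, "gripper": 0.6},
    {"x": 0, "y": 0, "z": 0.5, "wx": 0, "wy": 0, "wz": 0, "gripper": 0.6},
    {"x": 0, "y": 0, "z": 0.2, "wx": 0, "wy": 0, "wz": 0, "gripper": 0.6},
    {"x": 0, "y": 0, "z": 0, "wx": 0, "wy": 0, "wz": 0, "gripper": 0.6},
  ],
)

```text
time: 11.18
ee_pos: [0.601, 0.0026, 0.2795]
ee_rot: [-0.0, 0.724, 0.69, -0.001]
contact_force: [-0.3, 0.3, -0.2]
opening: 0.598
gripper_force: 0.0
```

```bash
python3 -c "
from h import *
go([.6008,.0069,.278],-2.4)"
```

```text
t 11.18 p [0.601  0.0026 0.2795] yaw -2.75 | shift [ 0.072 -0.007  0.025] turn [-0.001  0.001 -0.004] F [-0.3  0.3 -0.2] open 0.598 gf 0.0 q [-0.39  0.56  0.44  1.84 -0.32  0.81  0.17]
```

Call:
servo_tool(
  commands=[
    {"x": 0.06, "y": 0, "z": 0.02, "wx": 0, "wy": 0, "wz": 0, "gripper": 0.6},
    {"x": 0, "y": 0, "z": 0, "wx": 0, "wy": 0, "wz": 0, "gripper": 0.6},
    {"x": 0, "y": 0, "z": 0, "wx": 0, "wy": 0, "wz": 0, "gripper": 0.6},
  ],
)

```text
time: 11.55
ee_pos: [0.6017, 0.0074, 0.28]
ee_rot: [0.0, 0.723, 0.691, 0.001]
contact_force: [0.1, -0.2, 0.0]
opening: 0.602
gripper_force: 0.0
```

```bash
python3 -c "
from h import *
go([.6008,.0069,.278],-2.4)"
```

```text
t 11.55 p [0.6017 0.0074 0.28  ] yaw -2.63 | shift [-0.01  -0.014  0.034] turn [ 0.001 -0.    -0.003] F [ 0.1 -0.2  0. ] open 0.602 gf 0.0 q [-0.4   0.56  0.44  1.84 -0.32  0.8   0.16]
```

Call:
servo_tool(
  commands=[
    {"x": 0, "y": -0.01, "z": 0.03, "wx": 0, "wy": 0, "wz": 0, "gripper": 0},
    {"x": 0, "y": 0, "z": 0, "wx": 0, "wy": 0, "wz": 0, "gripper": 0},
    {"x": 0, "y": 0, "z": 0, "wx": 0, "wy": 0, "wz": 0, "gripper": 0},
    {"x": 0, "y": 0, "z": 0, "wx": 0, "wy": 0, "wz": 0, "gripper": 0},
    {"x": 0, "y": 0, "z": 0, "wx": 0, "wy": 0, "wz": 0, "gripper": 0},
    {"x": 0, "y": 0, "z": 0, "wx": 0, "wy": 0, "wz": 0, "gripper": 0},
  ],
  squeeze=25,
)

```text
time: 12.3
ee_pos: [0.6009, 0.0073, 0.2775]
ee_rot: [0.0, 0.723, 0.691, 0.0]
contact_force: [-0.1, 0.1, 0.8]
opening: 0.318
gripper_force: 25.0
```

```bash
python3 -c "
from h import *
go([.6008,.0069,.278],-2.4)"
```

```text
t 12.3 p [0.6009 0.0073 0.2775] yaw -2.65 | shift [-0.007 -0.002 -0.008] turn [ 0.    -0.    -0.003] F [-0.1  0.1  0.8] open 0.318 gf 24.99918222427368 q [-0.4   0.57  0.44  1.84 -0.32  0.8   0.16]
```

Opening is 29 mm where the cap should give 24 mm, so the tips are on the shoulder. I reopen, raise 7 mm and close again.

Call:
servo_tool(
  commands=[
    {"x": 0, "y": 0, "z": 0, "wx": 0, "wy": 0, "wz": 0, "gripper": 0.5},
    {"x": 0, "y": 0, "z": -0.05, "wx": 0, "wy": 0, "wz": 0, "gripper": 0.5},
    {"x": 0, "y": 0, "z": -0.06, "wx": 0, "wy": 0, "wz": 0, "gripper": 0.5},
    {"x": 0, "y": 0, "z": 0, "wx": 0, "wy": 0, "wz": 0, "gripper": 0.5},
    {"x": 0, "y": 0, "z": 0, "wx": 0, "wy": 0, "wz": 0, "gripper": 0},
    {"x": 0, "y": 0, "z": 0, "wx": 0, "wy": 0, "wz": 0, "gripper": 0},
    {"x": 0, "y": 0, "z": 0, "wx": 0, "wy": 0, "wz": 0, "gripper": 0},
    {"x": 0, "y": 0, "z": 0, "wx": 0, "wy": 0, "wz": 0, "gripper": 0},
    {"x": 0, "y": 0, "z": 0, "wx": 0, "wy": 0, "wz": 0, "gripper": 0},
  ],
  squeeze=25,
)

```text
time: 13.42
ee_pos: [0.6008, 0.0074, 0.284]
ee_rot: [-0.0, 0.723, 0.691, -0.0]
contact_force: [-0.7, -0.6, 0.1]
opening: 0.252
gripper_force: 25.0
```

```bash
python3 -c "
from h import *
go([.6008,.0069,.278],-2.4)"
```

```text
t 13.43 p [0.6008 0.0074 0.284 ] yaw -2.64 | shift [-0.008  0.     0.1  ] turn [-0.     0.    -0.003] F [-0.7 -0.6  0.1] open 0.252 gf 24.987069368362427 q [-0.4   0.56  0.44  1.84 -0.32  0.81  0.16]
```

Call:
servo_tool(
  commands=[
    {"x": 0, "y": 0, "z": -0.15, "wx": 0, "wy": 0, "wz": 0, "gripper": 0},
    {"x": 0, "y": 0, "z": -0.2, "wx": 0, "wy": 0, "wz": 0, "gripper": 0},
    {"x": 0, "y": 0, "z": -0.2, "wx": 0, "wy": 0, "wz": 0, "gripper": 0},
    {"x": 0, "y": 0, "z": 0, "wx": 0, "wy": 0, "wz": 0, "gripper": 0},
    {"x": 0.15, "y": 0, "z": 0, "wx": 0, "wy": 0, "wz": 0, "gripper": 0},
    {"x": 0.1, "y": 0, "z": 0, "wx": 0, "wy": 0, "wz": 0, "gripper": 0},
  ],
)

```text
time: 14.18
ee_pos: [0.6014, 0.0234, 0.3166]
ee_rot: [-0.0, 0.723, 0.691, -0.0]
contact_force: [0.5, -0.2, -0.5]
opening: 0.259
gripper_force: 25.0
```

```bash
python3 -c "
from h import *
go([.4298,-.023,.36],-2.4)"
```

```text
t 14.18 p [0.6014 0.0234 0.3166] yaw -2.6 | shift [-0.902 -2.823 -0.721] turn [-0.001 -0.    -0.002] F [ 0.5 -0.2 -0.5] open 0.259 gf 24.987209737300873 q [-0.44  0.51  0.46  1.82 -0.29  0.87  0.11]
```

Call:
servo_tool(
  commands=[
    {"x": 0, "y": 0, "z": -0.35, "wx": 0, "wy": 0, "wz": 0, "gripper": 0},
    {"x": 0, "y": -0.3, "z": -0.37, "wx": 0, "wy": 0, "wz": 0, "gripper": 0},
    {"x": -0.15, "y": -0.5, "z": 0, "wx": 0, "wy": 0, "wz": 0, "gripper": 0},
    {"x": -0.2, "y": -0.5, "z": 0, "wx": 0, "wy": 0, "wz": 0, "gripper": 0},
    {"x": -0.2, "y": -0.5, "z": 0, "wx": 0, "wy": 0, "wz": 0, "gripper": 0},
    {"x": -0.2, "y": -0.5, "z": 0, "wx": 0, "wy": 0, "wz": 0, "gripper": 0},
    {"x": -0.15, "y": -0.5, "z": 0, "wx": 0, "wy": 0, "wz": 0, "gripper": 0},
    {"x": 0, "y": 0, "z": 0, "wx": 0, "wy": 0, "wz": 0, "gripper": 0},
  ],
)

```text
time: 15.18
ee_pos: [0.4296, -0.024, 0.3601]
ee_rot: [-0.001, 0.723, 0.69, -0.0]
contact_force: [-0.4, 0.6, -0.0]
opening: 0.26
gripper_force: 25.0
```

```bash
python3 -c "
from h import *
go([.4298,-.023,.283],-2.4)"
```

```text
t 15.18 p [ 0.4296 -0.024   0.3601] yaw -2.67 | shift [0.015 0.005 1.284] turn [-0.001 -0.001 -0.003] F [-0.4  0.6 -0. ] open 0.26 gf 24.986976385116577 q [-0.51  0.16  0.54  2.19 -0.11  0.83  0.05]
```

Call:
servo_tool(
  commands=[
    {"x": 0, "y": 0, "z": 0.4, "wx": 0, "wy": 0, "wz": 0, "gripper": 0},
    {"x": 0, "y": 0, "z": 0.4, "wx": 0, "wy": 0, "wz": 0, "gripper": 0},
    {"x": 0, "y": 0, "z": 0.3, "wx": 0, "wy": 0, "wz": 0, "gripper": 0},
    {"x": 0, "y": 0, "z": 0.1, "wx": 0, "wy": 0, "wz": 0, "gripper": 0},
    {"x": 0, "y": 0, "z": 0.04, "wx": 0, "wy": 0, "wz": 0, "gripper": 0},
    {"x": 0, "y": 0, "z": 0.03, "wx": 0, "wy": 0, "wz": 0, "gripper": 0},
    {"x": 0, "y": 0, "z": 0.02, "wx": 0, "wy": 0, "wz": 0, "gripper": 0},
    {"x": 0, "y": 0, "z": 0, "wx": 0, "wy": 0, "wz": 0, "gripper": 0},
  ],
)

```text
time: 16.18
ee_pos: [0.4314, -0.0239, 0.2832]
ee_rot: [0.0, 0.723, 0.691, 0.0]
contact_force: [0.0, 0.3, 0.1]
opening: 0.256
gripper_force: 25.0
```

```bash
python3 -c "
from h import *
go([.4298,-.023,.282],-2.4)
grab('scene','s3'); i=cv2.imread('pics/s3.png')[180:320,220:430]; cv2.imwrite('pics/s3c.png',cv2.resize(i,None,fx=3.5,fy=3.5))"
```

```text
t 16.18 p [ 0.4314 -0.0239  0.2832] yaw -2.65 | shift [ 0.013 -0.027  0.019] turn [ 0.    -0.    -0.003] F [0.  0.3 0.1] open 0.256 gf 24.98759686946869 q [-0.45  0.31  0.49  2.24 -0.25  0.64  0.18]
```

View pics/s3c.png

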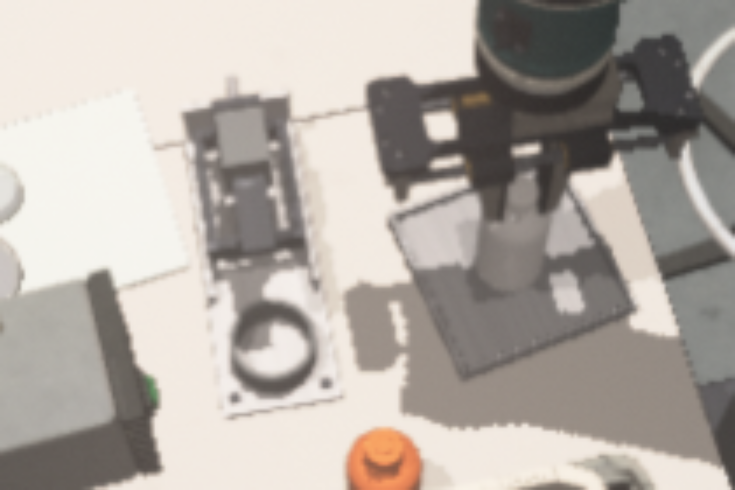

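The bottle is held upright over the tray at crop (515,240). The clamp is empty and the prop is still in the gap at (243,140). I lower gently until it touches.

Call:
servo_tool(
  commands=[
    {"x": 0, "y": 0, "z": 0.02, "wx": 0, "wy": 0, "wz": 0, "gripper": 0},
    {"x": 0, "y": 0, "z": 0.02, "wx": 0, "wy": 0, "wz": 0, "gripper": 0},
    {"x": 0, "y": 0, "z": 0, "wx": 0, "wy": 0, "wz": 0, "gripper": 0},
  ],
)

```text
time: 16.6
ee_pos: [0.4319, -0.024, 0.2817]
ee_rot: [0.0, 0.723, 0.691, 0.001]
contact_force: [-2.7, 0.5, 13.6]
opening: 0.255
gripper_force: 25.0
```

Contact at 13.6 N. I ease off a little, open and lift.

Call:
servo_tool(
  commands=[
    {"x": 0, "y": 0, "z": -0.015, "wx": 0, "wy": 0, "wz": 0, "gripper": 0},
    {"x": 0, "y": 0, "z": 0, "wx": 0, "wy": 0, "wz": 0, "gripper": 0.5},
    {"x": 0, "y": 0, "z": 0, "wx": 0, "wy": 0, "wz": 0, "gripper": 0.6},
    {"x": 0, "y": 0, "z": 0, "wx": 0, "wy": 0, "wz": 0, "gripper": 0.6},
    {"x": 0, "y": 0, "z": -0.1, "wx": 0, "wy": 0, "wz": 0, "gripper": 0.6},
    {"x": 0, "y": 0, "z": -0.4, "wx": 0, "wy": 0, "wz": 0, "gripper": 0.6},
    {"x": 0, "y": 0, "z": -0.6, "wx": 0, "wy": 0, "wz": 0, "gripper": 0.6},
    {"x": 0, "y": 0, "z": -0.6, "wx": 0, "wy": 0, "wz": 0, "gripper": 0.6},
    {"x": 0, "y": 0, "z": 0, "wx": 0, "wy": 0, "wz": 0, "gripper": 0.6},
    {"x": 0, "y": 0, "z": 0, "wx": 0, "wy": 0, "wz": 0, "gripper": 0.6},
  ],
)

```text
time: 17.85
ee_pos: [0.4309, -0.0238, 0.3831]
ee_rot: [-0.0, 0.723, 0.691, -0.0]
contact_force: [0.5, -0.4, 0.5]
opening: 0.601
gripper_force: 0.0
```

```bash
python3 -c "
from h import *
go([.4298,-.023,.282],-2.4)
f=grab('scene','s4'); i=cv2.imread('pics/s4.png')[80:320,220:430]; cv2.imwrite('pics/s4c.png',cv2.resize(i,None,fx=2.5,fy=2.5))
P=cloud(f).reshape(-1,3)
q=P[(np.hypot(P[:,0]-.4315,P[:,1]+.024)<.03)&(P[:,2]>.10)&(P[:,2]<.125)]; print(len(q),q.mean(0),q[:,2].max())
q=P[(np.hypot(P[:,0]-.596,P[:,1]+.105)<.03)&(P[:,2]>.10)&(P[:,2]<.125)]; print(len(q),q.mean(0),q[:,2].max())"
```

```text
t 17.85 p [ 0.4309 -0.0238  0.3831] yaw -2.64 | shift [ 0.012 -0.018  1.685] turn [-0.    -0.    -0.003] F [ 0.5 -0.4  0.5] open 0.601 gf 0.0 q [-0.54  0.12  0.56  2.16 -0.08  0.88  0.03]
96 [ 0.43281821 -0.01938766  0.11223253] 0.12009649161443436
254 [ 0.59613643 -0.09798378  0.11055363] 0.11637647931488171
```

View pics/s4c.png

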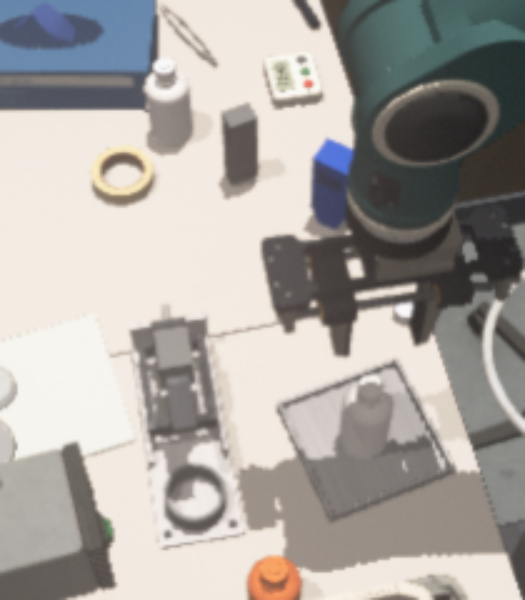

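The bottle stands upright in the tray at (368,415), and the prop is seated in the gap at (173,345). The thin prop at (240,145) has not moved, and the gripper is clear.

```bash
python3 -c "
from workcell import manip
print(manip.sign_off())"
```

```text
the job is handed in; nothing more can be done
None
```

I handed in the job at about 18 s: the thick prop is fully in the gap holding the catch back, the bottle stands upright in the steel tray, and the thin prop and look-alikes were not touched.

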